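# Nudge the firing tile into the shelf corner and load the porcelain furnace

## Task

Nudge the flat firing tile that carries the two crowns across the metal loading shelf until it sits square and tight in the corner where the shelf's two rims meet, its short edge along the long back rim and its long edge along the left rim; only slide it there, do not pinch it, press hard on it or lift it yet, and leave the jars and the other things on the bench where they are. Then grip its two long edges through the finger cut-outs of the corner, lift it out straight up, and set it down gently, level and centred, on the small round post of the open furnace. Never touch the crowns.

Things in the scene. Friction and masses are not known exactly. Their poses are not given: they have to be found in the camera images.
- tile: Flat rectangular ceramic firing tile, 60 (its x) by 44 (its y) by 5 mm thick, about 50 g, lying loose on the loading shelf; origin at the centre of its underside, x along its long edges, z up. It carries the two crowns.
- crowns: Two ivory tooth crowns on steel pins, fixed on the tile 13 mm either side of its centre along its x; each 12 mm across, their tops 15.5 mm above the tile's upper face. Origin at the centre of the tile's upper face. Must not be touched.
- shelf: Fixed metal loading shelf, 250 (its x) by 380 (its y) mm, plate top 16 mm above the origin (centre of its underside, on the 2 mm thick black mat). A rim 6 mm thick, 7 mm high over the plate runs along its +x edge (back) and +y edge (left), inner faces at x = 119 and y = 184 mm; the other sides are open. The tile belongs in the +x +y corner, its x along the shelf's x, either way round.
- seat (a point): Point on the shelf plate (top surface) where the centre of the tile's underside lies when the tile sits tight in the corner: x = 89, y = 162 mm in the shelf's frame; axes as the shelf's.
- cutout_outer (a point): Centre of the outer finger cut-out (plate-top height), beside the seated tile's outer long edge: a gap 36 mm wide in the shelf's x through the left rim and the plate under it, from y = 184 mm of the shelf outward. Below it lies the mat, 16 mm under the plate's top.
- cutout_inner (a point): Centre of the inner finger cut-out (plate-top height), beside the seated tile's inner long edge (shelf y = 140 mm): a slot right through the plate, 36 mm wide in the shelf's x, from y = 108 to 141 mm. Below it lies the mat, 16 mm under the plate's top.
- furnace: White porcelain furnace, fixed, its head swung open and standing up behind: console 340 (its x) by 250 (its y) by 85 mm high, from x = -115 to 225 mm of its origin, which lies on the bench under the firing table; +x points to the back, where the hinge block begins at x = 160 mm and the opened head (220 mm wide, up to about 0.33 m above the bench) at about x = 165 mm.
- post (a point): Centre of the flat top of the furnace's small round ceramic post (32 mm diameter, top 111 mm above the bench, rising 14 mm over a round firing table 92 mm across); axes as the furnace's.
- jar_a: White powder jar, 38 mm diameter, 44 mm high, standing on the shelf; origin under its centre. Leave it alone.
- jar_b: White powder jar like jar_a, standing on the shelf. Leave it alone.
- jar_c: White powder jar like jar_a, on the mat in front. Leave it alone.
- liquid_bottle: White liquid bottle, 52 mm diameter, 110 mm high, on the mat behind the shelf. Leave it alone.
- dish: White ceramic dish, 76 mm across, 18 mm high, on the mat in front. Leave it alone.
- cast: Plaster dental cast, an arch of teeth on a 68 mm round base, 26 mm high, on the mat in front. Leave it alone.
- shade_guide: Shade guide, a metal bar about 50 by 170 mm, 8 mm high, with a row of tooth tabs, on the mat behind the shelf. Leave it alone.
- forceps: Steel locking forceps, 155 mm long, 8 mm high, on the mat in front. Leave them alone.

How it is judged:
By the outcome, as a careful person would: the job done as asked, in the order asked, and still so for the second after the job is handed in, with the robot touching nothing.
It also fails if it takes over 69 s, if anything falls off the work surface, if the arm or the gripper's body presses on something with over 40 N, if the wrist force passes 120 N, or if a joint passes its speed limit or range.

## Robot

A 7-joint arm with a two-finger parallel gripper is mounted at the origin on the work surface. World frame = base frame: x ahead of the robot, y to its left, z up, the work surface at z = 0. Lengths are in m, angles in rad, forces in N, time in s.
With the tool pointing down it reaches from about 0.4 to 0.85 m from the base axis. Payload 6.9 kg.
Tool frame: the origin (TCP) lies midway between the tips of the shut fingers; the grasp point (between the pads) lies behind it (ctrl.pinch_z is the z of the grasp point in the tool frame, in m); z points along the fingers, y is the line along which they close (so a half turn about z gives the same grasp; the last joint's range is limited). The gripper opens to 85 mm and grips with 20 to 120 N. Pads are 22 mm wide; open, the fingers measure 114 mm over their backs; the gripper's body (76 mm by 85 mm) begins 54 mm behind the grasp point. The pads swing forward as they close: fully open they stand 13 mm farther back than shut.
Start: joints at [-1.03, 0.507, -0.238, 1.5, 0.126, 1.149, -0.155], TCP at [0.263, 0.567, 0.231] pointing down, gripper open.
Joint ranges: [-3.08, 3.08], [-0.24, 2.05], [-1.43, 1.35], [0, 2.5], [-1.52, 4.66], [0.17, 1.96], [-2.89, 2.89]. Speed limits (rad/s): [2.39, 2.39, 3.14, 3.14, 3.14, 3.14, 3.14].

## Interface

Orientations are given as a unit quaternion [w, x, y, z].
In Python, from station import ctrl, get_state, vision, ticket, models gives the robot as it stands. Calls block until the motion is done:
- ctrl.movep(position, orientation): joint-space move of the TCP to a pose.
- ctrl.movel(position, frame=None, max_speed=0.15): straight line of the TCP; frame=None keeps the orientation; max_speed is the mean speed in m/s.
- ctrl.set_joints(angles): joint-space move.
- ctrl.ungrasp() and ctrl.close_gripper(force=None): open the fingers fully, or close them until they stop; force is the grip in N (None keeps the last).
- ctrl.pause(seconds).
- ctrl.ik(position, orientation): joint angles nearest the present ones, or None.
- get_state(): the state.
- vision.grab_frame(name): name is "scene" or "side" or "wrist"; returns (picture, depth): 384x512x3 uint8, blue, green, red; 384x512 float32, m along the optical axis (not along the pixel's ray), 0 where there is no reading.
- vision.camera_info(name): a dict with "mtx" (3x3 intrinsics, pixels), "R" (3x3) and "t" (3): a world point X has camera coordinates R X + t; the wrist camera has in their place "hand_eye" (4x4, takes a point from camera to tool coordinates, whose origin is the TCP and whose axes are the flange's). Camera axes: x right, y down, z forward; pixel columns grow to the right and rows downward; lengths in m; the calibration is good to about 2 mm. A picture is of the moment at which its call begins: read the wrist's pose just before it. camera_info takes no time and is no camera call.
A pose or a line that the arm cannot do raises ctrl.Unreachable and nothing moves.
- ticket.close_job(): hands the job in; it is judged then, once.
Trained networks look in the newest picture that a camera, given by its name, has taken for a name from the list of things; names that differ only in an ending like _2 or _b are one class to them, and where a whole thing is asked for, a point or a joint stands for the part that bears it (a point fixed in the world has none). Each returns a list of dicts, best first, with "p" (0 to 1); they miss things now and then, are a little off and sometimes report something else, mostly with a low value. They report only what shows in the picture. A call takes as long as a camera call.
- models.recognise(camera, target): "point" ([column, row] in pixels, amid what is visible of it).
- models.masks_of(camera, target): "mask" (384x512 bool, what is visible of it) and "point" ([column, row] in pixels, amid what is visible of it).
The state is a dict: "time": time; "qpos": joint angles; "qd": joint speeds; "tau": joint torques, N m; "tcp_pos": TCP position; "eef_rot": TCP orientation; "contact_force": force on the tool from outside, world axes, zero at the start; "wrist_torque": the same for the moment, N m; "width": finger opening in m; "gripper_force": force on a finger pad.
Only numpy, scipy, OpenCV 4.12 (cv2) and the standard library are available. Lean on these libraries where they do the work, as an engineer would, in place of code of your own. Each camera call takes 0.05 s, during which the arm holds its last target. There are 200 camera calls.

## Working session

There is one attempt and no reset: what is moved stays moved. The work goes in short steps, each a Python script; the robot and the scene stay as the last script left them, time stands still between calls to the robot, and variables do not carry over. Pictures are saved under pics/ and viewed, at most 10 in all, crops included, and the job is handed in when it is done.

```bash
ls; mkdir -p pics; python3 - <<'E'
from station import ctrl,get_state,vision,models
import cv2,numpy as np
s=get_state();print(s['time'],s['tcp_pos'],s['eef_rot'],s['width'],ctrl.pinch_z)
for c in ['scene','side']:
    im,d=vision.grab_frame(c);cv2.imwrite(f'pics/{c}0.png',im);np.save(f'pics/{c}0.npy',d)
    i=vision.camera_info(c);print(c,i['mtx'].tolist() if hasattr(i['mtx'],'tolist') else i['mtx'],np.round(-np.array(i['R']).T@i['t'],3))
print(vision.camera_info('wrist'))
E
```

```text
pics
0.0 [0.26311861 0.56633412 0.2304259 ] [-1.61574272e-04  2.15662609e-01  9.76467514e-01 -8.98040882e-04] 0.08567903884673785 -0.0187
scene [[495.72234955196143, 0.0, 257.46512088573945], [0.0, 495.72234955196143, 189.61455121960475], [0.0, 0.0, 1.0]] [ 1.249 -0.157  1.304]
side [[495.49454197494157, 0.0, 258.7067112078148], [0.0, 495.49454197494157, 191.37029606854992], [0.0, 0.0, 1.0]] [-0.015 -0.711  0.929]
{'mtx': array([[314.29120911,   0.        , 258.92421555],
       [  0.        , 314.29120911, 194.56046654],
       [  0.        ,   0.        ,   1.        ]]), 'hand_eye': array([[-4.68828149e-04, -9.60014403e-01, -2.79950221e-01,
         7.17129685e-02],
       [ 9.99999861e-01, -5.17053273e-04,  9.84121573e-05,
         7.31969780e-04],
       [-2.39226267e-04, -2.79950136e-01,  9.60014512e-01,
        -1.43037826e-01],
       [ 0.00000000e+00,  0.00000000e+00,  0.00000000e+00,
         1.00000000e+00]])}
```

View pics/scene0.png

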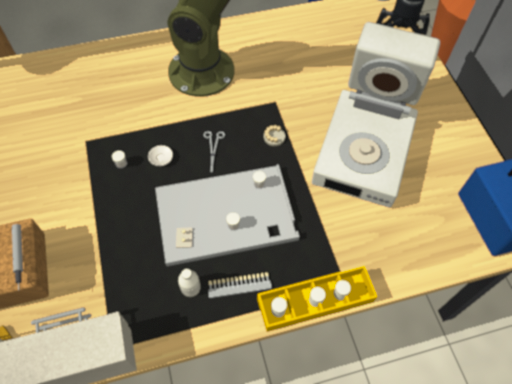

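View pics/side0.png

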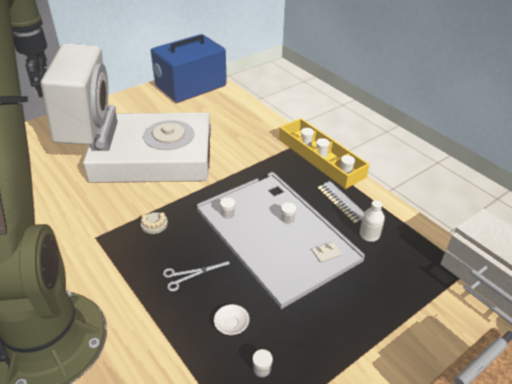

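The tile is at scene (185,237). The seat corner is near (298,240), with the inner slot at (274,231). Jars stand at (260,178) and (233,220), and the furnace post is at (366,149). Next I'll measure these.

```bash
cat > h.py <<'E'
from station import ctrl,get_state,vision,models,ticket
import cv2,numpy as np
from scipy.spatial.transform import Rotation as Ro
def quat(q): return Ro.from_quat([q[1],q[2],q[3],q[0]])
def shot(c,name=None):
    s=get_state();im,d=vision.grab_frame(c);i=vision.camera_info(c);K=np.array(i['mtx'])
    if c=='wrist':
        H=np.array(i['hand_eye']);Rt=quat(s['eef_rot']).as_matrix();R=Rt@H[:3,:3];o=Rt@H[:3,3]+s['tcp_pos']
    else:
        R=np.array(i['R']).T;o=-R@np.array(i['t'])
    if name: cv2.imwrite(f'pics/{name}.png',im)
    return dict(im=im,d=d,K=K,R=R,o=o)
def cloud(f):
    v,u=np.mgrid[:384,:512];K=f['K']
    r=np.stack([(u-K[0,2])/K[0,0],(v-K[1,2])/K[1,1],np.ones(u.shape)],-1)
    return (r*f['d'][...,None])@f['R'].T+f['o']
def onz(f,uv,z):
    uv=np.atleast_2d(uv).astype(float);K=f['K']
    r=np.stack([(uv[:,0]-K[0,2])/K[0,0],(uv[:,1]-K[1,2])/K[1,1],np.ones(len(uv))],-1)@f['R'].T
    return f['o']+r*((z-f['o'][2])/r[:,2])[:,None]
def proj(f,P):
    c=(np.atleast_2d(P)-f['o'])@f['R'];return np.stack([f['K'][0,0]*c[:,0]/c[:,2]+f['K'][0,2],f['K'][1,1]*c[:,1]/c[:,2]+f['K'][1,2]],-1)
E
python3 - <<'E'
from h import *
np.set_printoptions(precision=4,suppress=True)
for c in ['scene','side']:
    f=shot(c);P=cloud(f)
    for n in ['tile','shelf','jar_a','jar_c','furnace','liquid_bottle','shade_guide','dish','cast','post']:
        try: L=models.masks_of(c,n)
        except Exception as e: print(n,e);continue
        for m in L[:3]:
            if m['p']<.3: continue
            q=P[m['mask']&(f['d']>0)]
            print(c,n,round(m['p'],2),np.round(m['point']),m['mask'].sum(),'med',np.median(q,0),'min',np.percentile(q,2,axis=0),'max',np.percentile(q,98,axis=0))
            if n=='shelf':
                cnt=max(cv2.findContours(m['mask'].astype(np.uint8),0,2)[0],key=cv2.contourArea)
                xy=onz(f,cnt[:,0],.018)[:,:2].astype(np.float32);print('  rect',cv2.minAreaRect(xy))
E
```

```text
scene tile 0.89 [182. 237.] 312 med [ 0.6296 -0.1853  0.0228] min [ 0.599  -0.2082  0.0166] max [ 0.659  -0.1631  0.0389]
scene shelf 0.73 [223. 211.] 9211 med [ 0.5819 -0.0609  0.0177] min [ 0.4571 -0.2352  0.0107] max [0.7034 0.1292 0.0252]
  rect ((0.5796850919723511, -0.052181780338287354), (0.38152608275413513, 0.2577582001686096), 87.02185821533203)
scene jar_a 0.71 [258. 179.] 162 med [0.518  0.0666 0.0589] min [0.494  0.0513 0.0242] max [0.5299 0.0829 0.0651]
scene jar_a 0.51 [233. 219.] 182 med [ 0.6308 -0.0417  0.0604] min [ 0.6089 -0.0574  0.0287] max [ 0.6437 -0.0239  0.0664]
scene jar_a 0.51 [117. 158.] 198 med [ 0.326  -0.3238  0.042 ] min [ 0.2981 -0.3435  0.0013] max [ 0.3368 -0.3075  0.051 ]
scene jar_c 0.71 [258. 179.] 162 med [0.518  0.0666 0.0589] min [0.494  0.0513 0.0242] max [0.5299 0.0829 0.0651]
scene jar_c 0.51 [233. 219.] 182 med [ 0.6308 -0.0417  0.0604] min [ 0.6089 -0.0574  0.0287] max [ 0.6437 -0.0239  0.0664]
scene jar_c 0.51 [117. 158.] 198 med [ 0.326  -0.3238  0.042 ] min [ 0.2981 -0.3435  0.0013] max [ 0.3368 -0.3075  0.051 ]
scene furnace 0.74 [37
[... 2038 characters left out ...]
[110. 126.] 13620 med [0.3806 0.423  0.09  ] min [0.2367 0.2429 0.0208] max [0.6248 0.5715 0.3226]
side liquid_bottle 0.64 [372. 222.] 730 med [ 0.7551 -0.2038  0.0622] min [ 0.7415 -0.2207  0.0028] max [ 0.8149 -0.142   0.1131]
side shade_guide 0.67 [340. 199.] 541 med [ 0.7996 -0.0694  0.0095] min [ 0.775  -0.1366  0.0002] max [0.822  0.0137 0.0142]
side dish 0.56 [228. 317.] 860 med [ 0.3323 -0.1939  0.0142] min [ 0.296  -0.2312  0.0022] max [ 0.3646 -0.1553  0.0223]
side cast 0.63 [155. 224.] 449 med [0.3383 0.1548 0.0153] min [0.3104 0.1349 0.004 ] max [0.3681 0.1953 0.0303]
side post 0.64 [110. 132.] 13892 med [0.3817 0.4236 0.0893] min [0.2368 0.2427 0.0125] max [0.6347 0.5853 0.3225]
```

```bash
python3 - <<'E'
from h import *
np.set_printoptions(precision=4,suppress=True)
f=shot('scene');P=cloud(f);g=shot('side');Pg=cloud(g)
for F,Q,n in((f,P,'scene'),(g,Pg,'side')):
    m=(F['d']>0)&(Q[...,1]>.2)&(Q[...,0]>.1)&(Q[...,0]<.75)&(Q[...,1]<.7)
    for lo,hi in((.078,.091),(.105,.118),(.2,.36)):
        q=Q[m&(Q[...,2]>lo)&(Q[...,2]<hi)]
        print(n,lo,len(q),cv2.minAreaRect(q[:,:2].astype(np.float32)) if len(q) else '',np.median(q,0))
s=get_state();p=s['tcp_pos']
ctrl.movel([p[0],p[1],.44],max_speed=.25)
for a in(-3,177):
    h=np.radians(a)/2;print(a,ctrl.ik([.6,-.04,.3],[0,np.cos(h),np.sin(h),0]))
print(get_state()['time'],get_state()['qpos'])
E
```

```text
scene 0.078 5867 ((0.541288435459137, 0.5043022632598877), (0.45865461230278015, 0.3437802791595459), 55.08141326904297) [0.5037 0.4078 0.0846]
scene 0.105 289 ((0.5388044714927673, 0.5273199677467346), (0.44042280316352844, 0.18886461853981018), 50.894222259521484) [0.4342 0.4701 0.111 ]
scene 0.2 5224 ((0.32212644815444946, 0.5303881168365479), (0.22060318291187286, 0.18243840336799622), 55.604393005371094) [0.3569 0.5102 0.3118]
side 0.078 4705 ((0.5419674515724182, 0.5123327970504761), (0.47856101393699646, 0.33829620480537415), 54.996829986572266) [0.4759 0.3969 0.0854]
side 0.105 245 ((0.549513041973114, 0.5098131895065308), (0.4800615906715393, 0.1918686181306839), 37.548099517822266) [0.5185 0.4462 0.1109]
side 0.2 5013 ((0.3173864483833313, 0.5286211371421814), (0.22104671597480774, 0.17526021599769592), 56.138370513916016) [0.301  0.4601 0.3016]
-3 [-0.2685  0.455   0.4807  1.4535 -0.2134  1.2851 -1.3926]
177 [-0.0406  0.4224  0.1056  1.4503 -0.0452  1.2713  1.5875]
2.2833 [-1.0472  0.4409 -0.2412  1.0537  0.1024  1.6597 -0.1211]
```

```bash
cat >> h.py <<'E'
def down(deg):
    h=np.radians(deg)/2;return [0,np.cos(h),np.sin(h),0]
E
python3 - <<'E'
from h import *
np.set_printoptions(precision=4,suppress=True)
ctrl.movep([.47,.40,.40],down(177));ctrl.pause(.2)
f=shot('wrist','post1');P=cloud(f)
m=(f['d']>0)&(P[...,2]>.105)&(P[...,2]<.117)
n,l,st,c=cv2.connectedComponentsWithStats(m.astype(np.uint8))
for i in range(1,n):
    if st[i,4]>150:
        q=P[l==i];cnt=max(cv2.findContours((l==i).astype(np.uint8),0,2)[0],key=cv2.contourArea)
        print(st[i,4],q.mean(0),cv2.minEnclosingCircle(onz(f,cnt[:,0],.111)[:,:2].astype(np.float32)))
ctrl.movep([.60,-.03,.30],down(177));ctrl.pause(.2)
f=shot('wrist','shelf1');P=cloud(f)
np.savez('pics/shelf1.npz',**f)
for n in('tile','jar_a','shelf'):
    for m in models.masks_of('wrist',n)[:3]:
        if m['p']<.3: continue
        q=P[m['mask']&(f['d']>0)]
        print(n,m['p'],m['point'],np.median(q,0),'min',np.percentile(q,2,axis=0),'max',np.percentile(q,98,axis=0))
        cnt=max(cv2.findContours(m['mask'].astype(np.uint8),0,2)[0],key=cv2.contourArea)
        z={'tile':.021,'jar_a':.062,'shelf':.018}[n]
        print('  rect',cv2.minAreaRect(onz(f,cnt[:,0],z)[:,:2].astype(np.float32)))
        if n=='jar_a': t=q[q[:,2]>.057];print('  top',cv2.minEnclosingCircle(t[:,:2].astype(np.float32)))
print(get_state()['time'])
E
```

```text
397 [0.5243 0.3898 0.1113] ((0.5244200229644775, 0.3897210955619812), 0.016840994358062744)
477 [0.6892 0.7189 0.1112] ((0.6930259466171265, 0.7134183645248413), 0.07346368581056595)
tile 0.7 [145.4, 182.5] [ 0.6263 -0.1819  0.0236] min [ 0.5978 -0.2071  0.0214] max [ 0.6561 -0.1593  0.039 ]
  rect ((0.6273269057273865, -0.18405814468860626), (0.045577868819236755, 0.0611315593123436), 76.96054077148438)
jar_a 0.74 [338.0, 82.2] [0.5108 0.0673 0.0622] min [0.4938 0.0517 0.02  ] max [0.5272 0.0859 0.0638]
  rect ((0.5122072696685791, 0.06632580608129501), (0.03663051128387451, 0.04367431253194809), 22.737354278564453)
  top ((0.5106985569000244, 0.06985175609588623), 0.01903308555483818)
jar_a 0.61 [247.6, 179.3] [ 0.6218 -0.0387  0.0623] min [ 0.6066 -0.0561  0.0197] max [ 0.6412 -0.0221  0.0641]
  rect ((0.621608555316925, -0.03945448622107506), (0.0363357812166214, 0.042338039726018906), 87.07118225097656)
  top ((0.6244684457778931, -0.03895954415202141), 0.01901385933160782)
jar_a 0.4 [492.5, 97.7] [0.5361 0.2453 0.0568] min [0.4696 0.2252 0.0188] max [0.5935 0.284  0.0859]
  rect ((0.5380085706710815, 0.2332933247089386), (0.14142607152462006, 0.06843043863773346), 9.751845359802246)
  top ((0.5405454635620117, 0.2706974148750305), 0.05171903967857361)
shelf 0.9 [239.7, 128.7] [ 0.5583 -0.0528  0.0185] min [ 0.4539 -0.2339  0.0167] max [0.6976 0.1327 0.0254]
  rect ((0.5782864689826965, -0.05174699425697327), (0.3860397934913635, 0.2544853687286377), 87.07771301269531)
5.6583
```

View pics/shelf1.png

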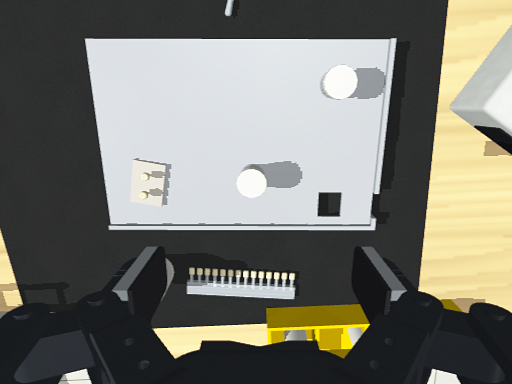

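View pics/post1.png

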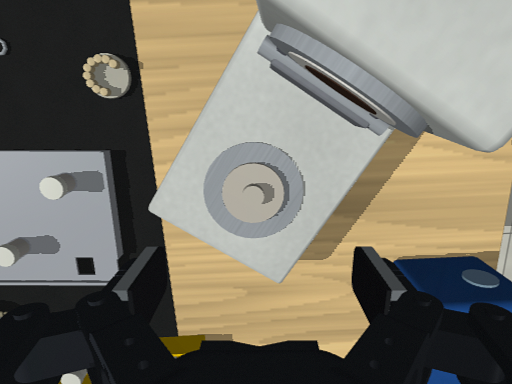

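The wrist view shows the tile at (150,183), yawed about −10° relative to the shelf. It also shows jars at (340,82) and (251,183), and the slot at (329,204). The other view shows the post at about (262,192). Jar b blocks the way along the back rim, so the tile has to go round it. Next I'll refine the shelf pose from the rim tops and the slot.

```bash
python3 - <<'E'
from h import *
np.set_printoptions(precision=4,suppress=True)
f=dict(np.load('pics/shelf1.npz'));P=cloud(f);d=f['d']>0
q0=P[d&(abs(P[...,0]-.53)<.05)&(abs(P[...,1]+.1)<.06)];print('plate z',np.median(q0[:,2]),q0[:,2].std())
psi=np.radians(-2.92);c=np.array([.578,-.052])
def S(X):
    R=np.array([[np.cos(psi),np.sin(psi)],[-np.sin(psi),np.cos(psi)]]);return (X[...,:2]-c)@R.T
s=S(P);z=P[...,2]
rim=d&(z>.0215)&(z<.029)
for nm,a,b,lo,hi in(('back',0,1,.105,.135),('left',1,0,.172,.202)):
    m=rim&(s[...,a]>lo)&(s[...,a]<hi)&(abs(s[...,b])<(.17 if a==0 else .1))
    k=np.polyfit(s[m][:,b],s[m][:,a],1);print(nm,m.sum(),'slope deg',np.degrees(k[0]),'centre line',k[1],np.percentile(s[m][:,a]-k[0]*s[m][:,b],[2,98]))
g=f['im'].max(2);m=np.zeros_like(g);m[185:222,312:348]=(g[185:222,312:348]<60)
cnt=max(cv2.findContours(m,0,2)[0],key=cv2.contourArea);print('slot',cv2.boundingRect(cnt),cv2.minAreaRect(S(onz(f,cnt[:,0],.018)).astype(np.float32)))
# tile top by colour/height
m=d&(z>.0205)&(z<.027)&(s[...,1]<-.08)&(s[...,1]>-.175)&(s[...,0]<.1)&(s[...,0]>.0)
cnt=max(cv2.findContours(m.astype(np.uint8),0,2)[0],key=cv2.contourArea);print('tile',cv2.minAreaRect(S(onz(f,cnt[:,0],.023)).astype(np.float32)))
E
```

```text
plate z 0.018473275137999845 0.06781201793502677
back 1181 slope deg 0.043422002588749696 centre line 0.11993170155491185 [0.1171 0.1232]
left 767 slope deg -0.12303139934125337 centre line 0.18652020181598247 [0.1837 0.1901]
slot (318, 193, 23, 23) ((0.0878903940320015, 0.12499576807022095), (0.030736500397324562, 0.032884761691093445), 89.98957061767578)
tile ((0.05715373903512955, -0.129139244556427), (0.04499299079179764, 0.06378842145204544), 79.9359130859375)
```

```bash
cat >> h.py <<'E'
PSI=-2.95;C0=np.array([.5764,-.0522]);PL=.018
def W(x,y,z):
    a=np.radians(PSI);return [C0[0]+np.cos(a)*x-np.sin(a)*y,C0[1]+np.sin(a)*x+np.cos(a)*y,PL+z]
def S(X):
    a=np.radians(PSI);R=np.array([[np.cos(a),np.sin(a)],[-np.sin(a),np.cos(a)]]);return (np.asarray(X)[...,:2]-C0)@R.T
Q=down(180+PSI)
def go(x,y,z,v=.15): ctrl.movel(W(x,y,z),max_speed=v)
def st(t=''):
    s=get_state();print(t,'t',round(s['time'],2),'S',np.round(S(s['tcp_pos'])*1e3,1),'z',round((s['tcp_pos'][2]-PL)*1e3,1),'F',np.round(s['contact_force'],1),'w',round(s['width'],4));return s
def tile(name=None):
    f=shot('wrist',name);P=cloud(f);s=S(P);L=models.masks_of('wrist','tile')
    for m in L[:2]:
        k=cv2.dilate(m['mask'].astype(np.uint8),np.ones((5,5)))>0
        k&=(f['d']>0)&(P[...,2]>.0207)&(P[...,2]<.0275)
        cnt=cv2.findContours(k.astype(np.uint8),0,2)[0]
        if not cnt: continue
        cnt=max(cnt,key=cv2.contourArea);r=cv2.minAreaRect(S(onz(f,cnt[:,0],.023)).astype(np.float32))
        print('tile p',round(m['p'],2),np.round(np.array(r[0])*1e3,1),np.round(np.array(r[1])*1e3,1),round(r[2],1))
    return f
E
python3 - <<'E'
from h import *
ctrl.close_gripper(force=20);st('shut')
ctrl.movep(W(.1055,-.138,.06),Q);st()
go(.1055,-.138,.002,.06);st('down')
go(.027,-.138,.002,.06);st('pushed')
go(.04,-.138,.002,.1)
go(.0,-.06,.20,.3);ctrl.pause(.1);st();tile('t1')
E
```

```text
shut t 6.42 S [22.4 23.4] z 282.0 F [0.3 0.1 0.3] w 0.0004
 t 7.53 S [ 106.6 -136.4] z 61.7 F [-0.1 -0.8  1. ] w -0.0003
down t 8.65 S [ 105.9 -138.1] z 2.5 F [0.7 0.1 0.8] w -0.0
pushed t 10.11 S [  27.2 -137.9] z 1.9 F [-0.1 -0.2 -0.1] w -0.0003
 t 11.37 S [ -1.  -60.9] z 197.9 F [ 0.4 -0.6  0. ] w -0.0
tile p 0.98 [ -11.8 -119.1] [43.8 60.6] 60.6
```

View pics/t1.png

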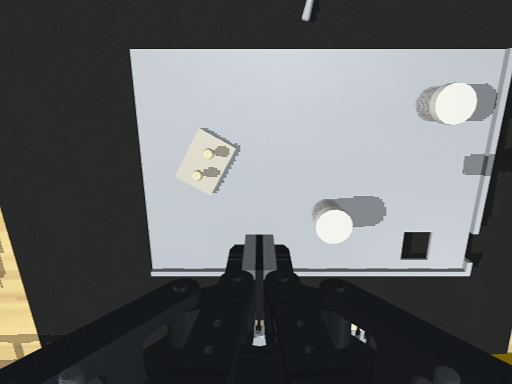

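```bash
python3 - <<'E'
from h import *
go(-.003,-.176,.05,.3);go(-.003,-.176,.002,.08);st('down')
go(-.003,-.085,.002,.06);st('pushed')
go(-.003,-.095,.002,.1);go(.0,-.09,.15,.3);ctrl.pause(.1);st();tile('t2')
E
```

```text
down t 13.0 S [  -2.7 -176. ] z 2.1 F [-0.5 -0.7  0.8] w 0.0002
pushed t 14.67 S [ -3.1 -85.5] z 2.0 F [ 0.5 -0.4  0.2] w 0.0
 t 15.66 S [ -0.9 -89.8] z 148.8 F [-0.4  0.   0.7] w 0.0002
```

View pics/t2.png

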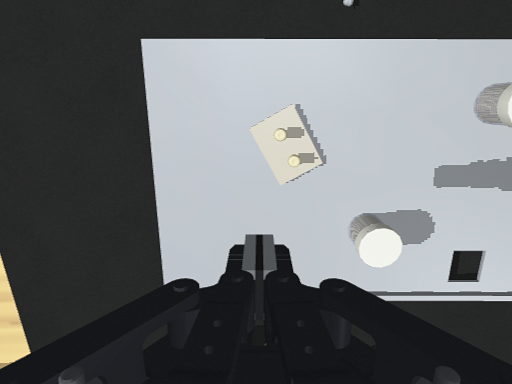

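Tile now at (287,145) and over-rotated: the crowns at (280,134) and (294,160) put the yaw near +28°. The network missed it, so I'll measure it by its beige colour and height.

```bash
cat >> h.py <<'E'
def tile(name=None):
    f=shot('wrist',name);P=cloud(f);s=S(P);im=f['im'].astype(int);z=P[...,2]
    k=(f['d']>0)&(im[...,2]-im[...,0]>8)&(z>.0195)&(z<.045)&(abs(s[...,0])<.125)&(abs(s[...,1])<.19)
    cnt=cv2.findContours(cv2.morphologyEx(k.astype(np.uint8),cv2.MORPH_CLOSE,np.ones((5,5))),0,2)[0]
    # keep the tile's face only: crowns stand inside the outline except for parallax
    for c in sorted(cnt,key=cv2.contourArea)[-1:]:
        m=np.zeros(k.shape,np.uint8);cv2.drawContours(m,[c],-1,1,-1)
        q=s[(m>0)&(z>.0207)&(z<.0265)]
        r=cv2.minAreaRect(q.astype(np.float32));w,h=r[1];a=r[2]+(0 if w>h else 90);a=(a+90)%180-90
        cx,cy=r[0];print('TILE',np.round([cx*1e3,cy*1e3],1),'size',np.round([w*1e3,h*1e3],1),'yaw',round(a,1))
        return cx,cy,a
E
python3 - <<'E'
from h import *
st();tile()
E
```

```text
t 15.76 S [ -0.9 -89.8] z 148.5 F [-1.1 -0.5 -0.1] w -0.0
TILE [-35.3 -64.5] size [60.2 43.5] yaw 28.8
```

```bash
python3 - <<'E'
from h import *
go(-.025,-.118,.05,.25);go(-.025,-.118,.002,.08);st('down')
go(-.025,-.01,.002,.06);st('pushed')
go(-.025,-.02,.002,.1);go(.02,-.03,.15,.3);ctrl.pause(.1);st();tile('t3')
E
```

```text
down t 17.13 S [ -24.7 -118. ] z 2.3 F [ 0.4 -1.3  0.3] w -0.0003
pushed t 19.08 S [-25.  -10.4] z 2.0 F [-0.4 -0.3 -0.1] w 0.0001
 t 20.1 S [ 18.7 -29.7] z 148.6 F [-0.6 -1.   0.1] w 0.0002
TILE [-32.9  22.5] size [59.9 43.9] yaw 23.7
```

```bash
python3 - <<'E'
from h import *
go(-.029,-.03,.05,.25);go(-.029,-.03,.002,.08);st('down')
go(-.029,.036,.002,.05);st('pushed')
go(-.029,.026,.002,.1);go(.03,.0,.15,.3);ctrl.pause(.1);st();tile('t4')
E
```

```text
down t 21.49 S [-28.6 -30. ] z 2.3 F [ 0.5 -0.5 -0.8] w 0.0002
pushed t 22.96 S [-29.   35.6] z 2.0 F [ 0.9  0.1 -0.5] w 0.0003
 t 24.0 S [28.6  0.5] z 148.5 F [ 0.4 -0.   0.9] w -0.0003
TILE [-22.5  65.6] size [44.4 59.8] yaw -0.0
```

```bash
cat >> h.py <<'E'
def force(n=6):
    r=[]
    for _ in range(n): ctrl.pause(.01);r.append(get_state()['contact_force'])
    return np.mean(r,0)
def press(x,y,dx,dy,n,thr=2.5,step=.0007):
    """creep along (dx,dy) until the push force shows"""
    a=np.radians(PSI);u=np.array([np.cos(a)*dx-np.sin(a)*dy,np.sin(a)*dx+np.cos(a)*dy,0]);f0=force(8)
    for i in range(n):
        x+=dx*step;y+=dy*step;go(x,y,.002,.03);F=-(force()-f0)@u
        if F>thr: break
    s=st('press end F %.1f i %d'%(F,i));return x,y
E
python3 - <<'E'
from h import *
Q2=down(90+PSI)
ctrl.movep(W(-.078,.066,.06),Q2);st()
go(-.078,.066,.002,.1);st('down')
go(.047,.066,.002,.07);st('pushed')
x,y=press(.047,.066,1,0,10)
go(x-.01,y,.002,.1);go(x-.06,y+.0,.13,.3)
ctrl.movep(W(.045,.045,.15),Q);ctrl.pause(.1);st();tile('t5')
E
```

```text
t 25.31 S [-77.6  66. ] z 60.0 F [0.3 0.  0.2] w 0.0003
down t 26.04 S [-77.7  65.8] z 2.3 F [ 0.7 -0.1  0.8] w 0.0001
pushed t 27.98 S [46.8 66. ] z 2.1 F [-0.2 -1.1 -0.3] w -0.0001
press end F 4.8 i 9 t 31.04 S [53.1 66. ] z 1.9 F [-3.9  0.8  3.2] w 0.0002
 t 33.22 S [44.7 45.3] z 149.4 F [-0.1 -0.8  0.8] w 0.0001
TILE [88.6 65.8] size [43.1 60. ] yaw -0.0
```

```bash
python3 - <<'E'
from h import *
go(.089,.0315,.06,.2);go(.089,.0315,.002,.1);st('down')
go(.089,.1295,.002,.07);st('pushed')
x,y=press(.089,.1295,0,1,8,2.5,.0008)
go(x,y-.006,.002,.1);go(.034,.12,.05,.3);go(.034,.162,.05,.3);go(.034,.162,.002,.1)
go(.045,.162,.002,.06)
x,y=press(.045,.162,1,0,7,2.5,.0008)
go(x-.008,y,.002,.1);go(.07,.115,.16,.3);ctrl.pause(.1);st();tile('t6')
E
```

```text
down t 34.66 S [89.4 31.6] z 2.6 F [0.8 0.2 0.6] w -0.0003
pushed t 36.21 S [ 89.  128.9] z 1.9 F [0.8 0.5 0.3] w -0.0001
press end F 3.3 i 5 t 38.08 S [ 89.  133.5] z 2.0 F [-0.2 -3.3  0.7] w 0.0
press end F 4.4 i 5 t 41.84 S [ 49. 162.] z 1.8 F [-4.3  0.2  2.6] w 0.0003
 t 42.9 S [ 69.  115.5] z 158.4 F [0.4 0.2 0.5] w -0.0
TILE [ 89.2 162.7] size [60.5 44.8] yaw 0.2
```

View pics/t6.png

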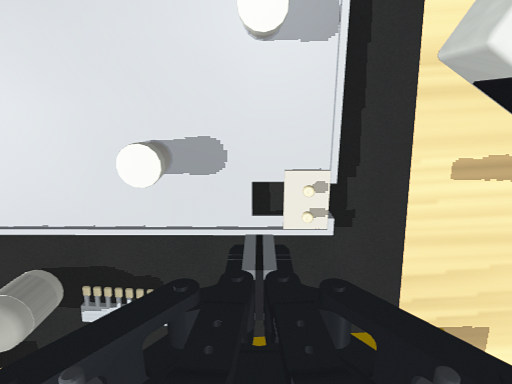

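Tile is seated at (310,200) in the wrist view, square in the corner, with the inner slot open beside it. Now I'll grip and lift it, and cross-check the post from the fixed cameras.

```bash
python3 - <<'E'
from h import *
np.set_printoptions(precision=4,suppress=True)
for c in('scene','side'):
    f=shot(c);P=cloud(f);z=P[...,2];k=(f['d']>0)&(z>.1055)&(z<.117)&(np.hypot(P[...,0]-.5244,P[...,1]-.3898)<.03)
    print(c,k.sum(),P[k].mean(0),cv2.minEnclosingCircle(P[k][:,:2].astype(np.float32)))
print(ctrl.ik([.5244,.3898,.10],Q))
go(.0893,.1627,.09,.3);ctrl.ungrasp();st('open')
go(.0893,.1627,-.009,.08);st('down')
ctrl.close_gripper(force=25);s=st('grip');print(s['gripper_force'])
E
```

```text
scene 81 [0.5261 0.3877 0.1102] ((0.5251365900039673, 0.3875640332698822), 0.016836976632475853)
side 72 [0.522  0.3884 0.1106] ((0.524553656578064, 0.3927862048149109), 0.019954387098550797)
[-0.6098  0.6642 -0.1142  1.5861  0.09    0.8965  0.7631]
open t 44.27 S [ 89.3 162.7] z 90.0 F [ 0.7  0.2 -0. ] w 0.0854
down t 45.67 S [ 89.7 162.8] z -8.4 F [ 0.   0.1 -0.4] w 0.0855
grip t 46.12 S [ 89.4 162. ] z -8.5 F [-1.9 -2.3  4.1] w 0.0431
25.765890777111053
```

```bash
python3 - <<'E'
from h import *
go(.0893,.1624,.03,.06);s=st('lift');print(s['gripper_force'])
go(.0893,.1624,.22,.2);st('up')
px,py=.5244,.3893
ctrl.movel([px,py,.24],max_speed=.2);st('over')
ctrl.movel([px,py,.115],max_speed=.12);ctrl.pause(.1);print(get_state()['tcp_pos'],get_state()['width']);shot('side','place')
E
```

```text
lift t 46.92 S [ 89.1 162.5] z 30.0 F [-0.3 -0.5 -0.6] w 0.0434
26.380008459091187
up t 48.02 S [ 88.6 162.3] z 218.5 F [-0.8  0.  -0.1] w 0.043
over t 49.78 S [-73.7 436.9] z 222.0 F [0.2 0.6 0.3] w 0.0433
[0.52481146 0.38963224 0.11593342] 0.0432587330690546
```

```bash
python3 -c "
import cv2;i=cv2.imread('pics/place.png')[20:220,40:300];cv2.imwrite('pics/placec.png',cv2.resize(i,None,fx=3,fy=3,interpolation=2))"
```

```text
(no output)
```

View pics/placec.png

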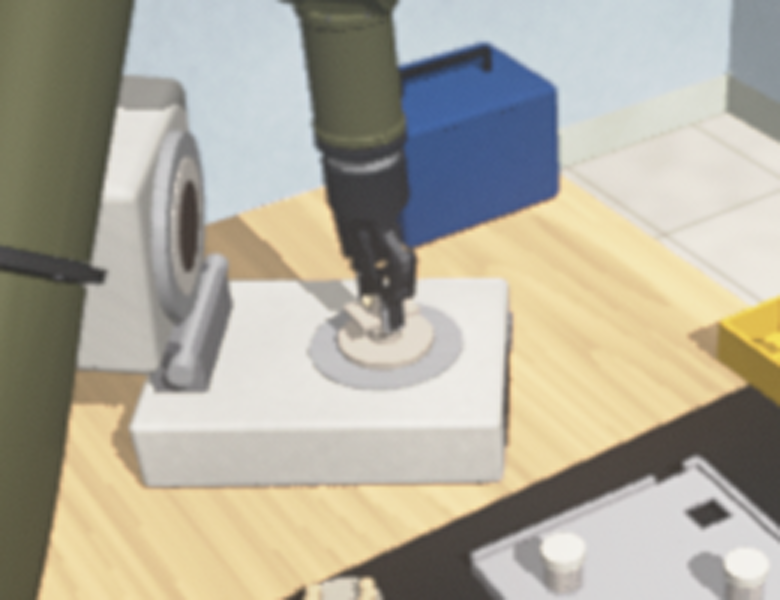

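The tile hangs over the post, gripper clear of the head. I'll lower it until contact shows, then release.

```bash
python3 - <<'E'
from h import *
px,py=.5244,.3893
f0=force(8);z=.106;ctrl.movel([px,py,z],max_speed=.03)
while z>.0995:
    z-=.0007;ctrl.movel([px,py,z],max_speed=.02);F=(force()-f0)[2]
    if F>2.2: break
print(z,F);st()
ctrl.ungrasp();st('open')
ctrl.movel([px,py,.24],max_speed=.12)
ctrl.movel([.49,.36,.32],max_speed=.2);ctrl.pause(.1);st()
f=shot('wrist','final');P=cloud(f);im=f['im'].astype(int)
m=(f['d']>0)&(P[...,2]>.1135)&(P[...,2]<.119)&(np.hypot(P[...,0]-px,P[...,1]-py)<.05)
print(m.sum(),cv2.minAreaRect(P[m][:,:2].astype(np.float32)))
A=np.c_[P[m][:,:2],np.ones(m.sum())];k=np.linalg.lstsq(A,P[m][:,2],rcond=None)[0];print('tilt deg',np.degrees(np.arctan(k[:2])),P[m][:,2].mean())
E
```

```text
0.10179999999999996 5.785259454420841
 t 53.44 S [-74.5 438.3] z 84.6 F [-1.5 -1.7  5.5] w 0.0434
open t 53.93 S [-74.7 438.2] z 83.7 F [ 1.8  0.2 -0.4] w 0.0852
 t 55.94 S [-107.7  407.1] z 300.1 F [ 0.6  0.9 -0. ] w 0.0854
1790 ((0.5240598917007446, 0.38993605971336365), (0.043973956257104874, 0.05995286628603935), 87.41502380371094)
tilt deg [ 0.13193846 -0.05160938] 0.11643512272013434
```

View pics/final.png

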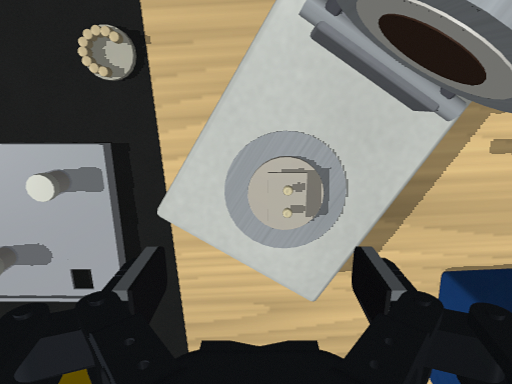

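The tile sits level at about (288,200), centred within 0.5 mm of the measured post, with both crowns upright and the gripper clear.

```bash
python3 -c "
from station import ticket
print(ticket.close_job())"
```

```text
the job is handed in; nothing more can be done
None
```

The tile was slid square into the shelf corner, lifted out straight up by its long edges, and set on the furnace post, level to about 0.1° and within about 0.5 mm of the measured centre; the job was handed in at about 56 s.

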